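# Camera-scan a film frame: square up the holder, hold the camera over it

## Task

Get a film negative ready to be photographed: slide the black film holder on the light panel home into the corner of the panel's two guide strips, flat on the panel and flush against both strips. Then pick up the camera that stands on its lens, lift it over the mug and cans in between and hold it over the film as a copy stand would: lens straight down and centred over the film frame, long side of the camera parallel to the long side of the holder, lens front about 3 cm above the holder's top. The camera must never touch the holder or panel, the mug, film cans and spray can stay standing where they are, and you finish while still holding the camera there, motionless.

Things in the scene. Friction and masses are not known exactly. Their poses are not given: they have to be found in the camera images.
- light_panel: Aluminium light panel with a glowing white face, 160 (x) x 220 (y) x 10 mm, fixed to the desk; origin at the centre of its underside, z up. Two black guide strips, 12 mm wide and 8 mm high above its face, form an L: along the back edge (inner face at x = +62 mm) and the left edge (inner face at y = +92 mm). Front and right edges are open.
- guide_corner (a point): The inner corner where the inner faces of the two guide strips meet, on the panel's face (10 mm above the desk); axes as the light panel's: +x points to the back strip, +y to the left strip.
- film_holder: Loose flat black frame, 62 (x) x 130 (y) x 14 mm, 0.1 kg, on the panel's face clear of the strips; origin under its centre, z up. In the middle one window (28 x 40 mm) shows the orange-brown film, 8 mm below its top. Its +x long side goes against the back strip, its +y end against the left strip; home, its origin is 31 mm in -x and 65 mm in -y from guide_corner.
- film_frame (a point): Centre of the film window at the height of the film holder's top face (14 mm above the holder's underside); axes as the film holder's.
- photo_camera: Loose camera standing on its lens front, screen up; 133 mm high, about 0.55 kg. Origin at the centre of the lens front, z up. Lens: black, 70 mm across to 46 mm height, 62 mm up to 94 mm. Body on top: black and silver box 60 (x) x 108 (y) x 34 mm, 99 to 133 mm above the origin, centred on the lens. Grip its silver +x and -x faces (60 mm) near y = 0, fingertips not below 97 mm.
- lens_front (a point): Centre of the front of the camera's lens, the same point as the camera's origin; z points up along the lens axis.
- camera_back (a point): Centre of the camera's top face as it stands (the rear screen), 133 mm above the lens front on the lens axis.
- mug: Off-white mug, 85 mm high, 70 mm across, on a round cork coaster 6 mm high (the coaster is fixed); stands between camera and panel. Origin at the centre of the underside of its overall outline, handle included. Must stay.
- film_can_1: Black film can with grey lid, 34 mm across, 52 mm high, between camera and panel; origin under its centre. Must stay.
- film_can_2: Black film can with yellow lid, 34 mm across, 52 mm high, between camera and panel; origin under its centre. Must stay.
- spray_can: Slim air-duster spray can, 36 mm across, 130 mm high, standing farther back; origin under its centre. Must stay.
Things that resemble listed ones, but are neither listed nor needed, are in the scene too. Of the things shaped like the film_holder, the black one is meant.

How it is judged:
By the outcome, as a careful person would: the job done as asked, in the order asked, and still so for the second after the job is handed in, while the arm keeps its last pose, push and grip.
It also fails if it takes over 67 s, if anything falls off the work surface, if the arm or the gripper's body presses on something with over 40 N, if the wrist force passes 120 N, or if a joint passes its speed limit or range.

## Robot

A 6-joint arm with a two-finger parallel gripper is mounted at the origin on a cart in front of the work surface, level with it; the furniture and walls round the work are solid. World frame = base frame: x ahead of the robot, y to its left, z up, the work surface at z = 0. Lengths are in m, angles in rad, forces in N, time in s.
With the tool pointing down it reaches from about 0.375 to 0.9 m from the base axis. Payload 3.1 kg.
Tool frame: the origin (TCP) lies at the very end of the fingers, on their centre line; the grasp point (between the pads) lies 19 mm behind it; z points along the fingers, y is the line along which they close (so a half turn about z gives the same grasp; the last joint's range is limited). The gripper opens to 85 mm and grips with 20 to 120 N. Pads are 22 mm wide; open, the fingers measure 114 mm over their backs; the gripper's body (76 mm by 85 mm) begins 54 mm behind the grasp point. The pads swing forward as they close: fully open they stand 13 mm farther back than shut.
Start: joints at [1.153, 0.527, 1.433, -0, 1.181, -0.178], TCP at [0.148, 0.607, 0.231] pointing down, gripper open.
Joint ranges: [-3.08, 3.08], [-0.75, 2.2], [0.22, 2.44], [-1.43, 4.57], [0, 2.65], [-2.85, 2.85]. Speed limits (rad/s): [2.79, 2.79, 3.14, 3.14, 3.14, 3.14].

## Interface

Orientations are given as a unit quaternion [w, x, y, z].
In Python, from station import r gives the robot as it stands. The module is installed in compiled form; this text tells all that it offers. Calls block until the motion is done:
- r.move_ptp(position, orientation): joint-space move of the TCP to a pose.
- r.movel(position, orientation=None, velocity=0.15, f_stop=None): straight line of the TCP; orientation=None keeps the orientation; velocity is the mean speed in m/s. With f_stop (N) it stops when the force on the tool has changed by that much, and returns True; else False.
- r.goto_joints(angles): joint-space move.
- r.move_gripper(opening, squeeze=None): opening from 0.0 (shut) to 1.0 (fully open); squeeze is the grip in N (None keeps the last); returns when the fingers have stopped.
- r.wait(seconds).
- r.ik(position, orientation): joint angles nearest the present ones, or None.
- r.read_state(): the state.
- r.snapshot(name): name is "scene" or "top"; returns a dict with "image" (384x512x3 uint8, red, green, blue), "fx", "fy", "cx", "cy" (pixels), "R" (3x3) and "t" (3): a world point X has camera coordinates R X + t. Camera axes: x right, y down, z forward; pixel columns grow to the right and rows downward; lengths in m; the calibration is good to about 2 mm. A picture is of the moment at which its call begins. There is no depth.
A pose or a line that the arm cannot do raises r.MotionError and nothing moves.
- r.job_done(): hands the job in; it is judged then, once.
Trained networks look in a picture, given as the dict that the camera call returned (one of the last four; its "shot" number tells which), for a name from the list of things; names that differ only in an ending like _2 or _b are one class to them, and where a whole thing is asked for, a point or a joint stands for the part that bears it (a point fixed in the world has none). Each returns a list of dicts, best first, with "score" (0 to 1); they miss things now and then, are a little off and sometimes report something else, mostly with a low value. They report only what shows in the picture. A call takes as long as a camera call. They do not tell look-alikes from the thing itself.
- r.regions_of(name, picture): "region" (384x512 bool, what is visible of it) and "centre" ([column, row] in pixels, amid what is visible of it).
- r.pinpoint(name, picture): "centre" ([column, row] in pixels: a listed point, or the origin of a listed thing).
The state is a dict: "time": time; "joints": joint angles; "joint_vel": joint speeds; "joint_torque": joint torques, N m; "ee_pos": TCP position; "orientation": TCP orientation; "ft_force": force on the tool from outside, world axes, zero at the start; "wrist_torque": the same for the moment, N m; "width": opening from 0.0 (shut) to 1.0 (fully open); "grip_force": force on a finger pad.
Only numpy, scipy, OpenCV 4.12 (cv2) and the standard library are available. Lean on these libraries where they do the work, as an engineer would, in place of code of your own. Each camera call takes 0.05 s, during which the arm holds its last target. There are 200 camera calls.

## Working session

There is one attempt and no reset: what is moved stays moved. The work goes in short steps, each a Python script; the robot and the scene stay as the last script left them, time stands still between calls to the robot, and variables do not carry over. Pictures are saved under pics/ and viewed, at most 10 in all, crops included, and the job is handed in when it is done.

```bash
mkdir -p pics
cat > h.py <<'E'
from station import r
import numpy as np, cv2
def save(p,n): cv2.imwrite(f'pics/{n}.png',p['image'][:,:,::-1])
def ray(p,uv,z):
    R=np.array(p['R']);t=np.array(p['t'])
    d=R.T@np.array([(uv[0]-p['cx'])/p['fx'],(uv[1]-p['cy'])/p['fy'],1]);c=-R.T@t
    return c+d*(z-c[2])/d[2]
def proj(p,X):
    q=np.array(p['R'])@np.array(X)+np.array(p['t']);return [p['fx']*q[0]/q[2]+p['cx'],p['fy']*q[1]/q[2]+p['cy']]
E
python3 - <<'E'
from h import *
np.set_printoptions(precision=4,suppress=True)
Z=dict(light_panel=0,guide_corner=.01,film_holder=.01,film_frame=.024,photo_camera=0,camera_back=.133,mug=.006,film_can_1=0,spray_can=0)
for n in('top','scene'):
    p=r.snapshot(n);save(p,n)
    print(n,'cam',-np.array(p['R']).T@np.array(p['t']))
    for k,z in Z.items():
        for o in r.pinpoint(k,p)[:4]: print(k,np.round(o['centre'],1),round(o['score'],2),ray(p,o['centre'],z))
s=r.read_state();print(s['time'],s['orientation'],s['ft_force'])
E
```

```text
top cam [ 0.417  -0.0056  1.2266]
light_panel [289.2 207.4] 0.58 [ 0.4607 -0.1247  0.    ]
guide_corner [259.2 189. ] 0.62 [ 0.5207 -0.0266  0.01  ]
film_holder [291.  207.6] 0.85 [ 0.4596 -0.1296  0.01  ]
film_holder [359.9 201.5] 0.72 [ 0.4784 -0.3546  0.01  ]
film_frame [293.6 206.4] 0.92 [ 0.4629 -0.1366  0.024 ]
film_frame [361.6 201.1] 0.91 [ 0.479  -0.3561  0.024 ]
film_frame [147.1 222.1] 0.5 [0.4151 0.3315 0.024 ]
film_frame [259.5 190.5] 0.39 [ 0.5146 -0.0273  0.024 ]
photo_camera [152. 219.] 0.61 [0.4251 0.3226 0.    ]
camera_back [135.2 224.3] 0.76 [0.4092 0.3352 0.133 ]
mug [215.5 212.8] 0.61 [0.4441 0.1157 0.006 ]
film_can_1 [218.8 190.9] 0.54 [0.5158 0.1059 0.    ]
film_can_1 [206.7 175.8] 0.53 [0.5659 0.1459 0.    ]
film_can_1 [147.  220.8] 0.29 [0.4193 0.3387 0.    ]
film_can_1 [217.7 217. ] 0.18 [0.4305 0.109  0.    ]
spray_can [229.4 161.3] 0.54 [0.6139 0.0713 0.    ]
scene cam [-0.0153 -0.3356  0.7533]
light_panel [280.5 248.6] 0.84 [ 0.4659 -0.1323  0.    ]
guide_corner [257.2 216.4] 0.98 [ 0.5172 -0.03    0.01  ]
film_holder [281.1 249.2] 0.89 [ 0.4588 -0.1372  0.01  ]
film_holder [365.9 288.1] 0.82 [ 0.4715 -0.3558  0.01  ]
film_holder [214.3 204.5] 0.65 [0.4881 0.0942 0.01  ]
film_holder [281.6 246.8] 0.22 [ 0.4659 -0.1347  0.01  ]
film_frame [279.3 247.8] 0.76 [ 0.4511 -0.1351  0.024 ]
film_frame [367.6 282.7] 0.6 [ 0.4777 -0.354   0.024 ]
camera_back [120.3 152.8] 0.9 [0.4164 0.3468 0.133 ]
mug [202.2 215.2] 0.66 [0.441 0.101 0.006]
mug [258.7 216.7] 0.29 [ 0.5214 -0.0324  0.006 ]
film_can_1 [214.6 201.6] 0.73 [0.5043 0.1059 0.    ]
film_can_1 [257.1 214.2] 0.62 [ 0.5309 -0.0215 -0.    ]
film_can_1 [212.6 183.7] 0.54 [0.5595 0.1542 0.    ]
spray_can [243.8 186.7] 0.63 [0.6005 0.0684 0.    ]
1.0 [0.     0.1196 0.9928 0.    ] [-0.3577 -0.498  -0.2205]
```

View pics/top.png

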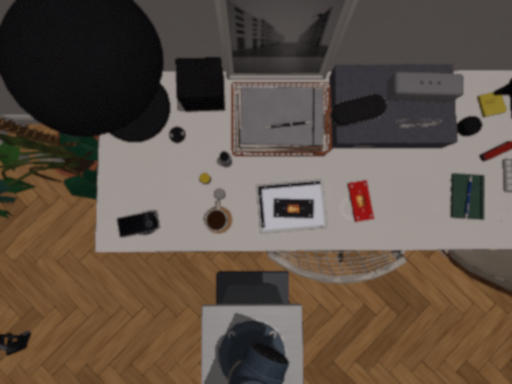

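View pics/scene.png

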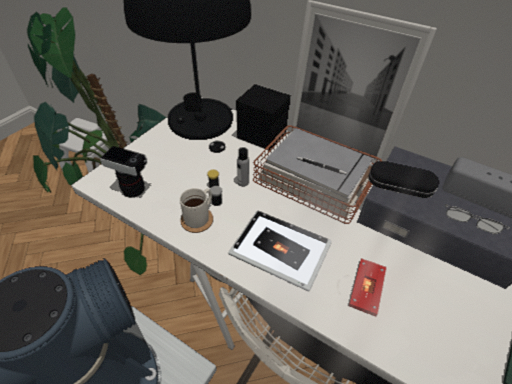

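The top view shows the panel at (291,207) with the holder inside it, camera at (138,223), mug (217,218), cans (219,193) and (205,178), spray can (224,158). The red look-alike holder is at (360,200).

Run:
```python
from h import *
a=cv2.imread('pics/top.png');b=cv2.imread('pics/scene.png')
def c(i,x,y,w,h,s): return cv2.resize(i[y:y+h,x:x+w],(w*s,h*s),interpolation=cv2.INTER_CUBIC)
A=c(a,250,172,80,66,5);B=c(b,222,205,112,90,4)[:330];C=c(a,110,200,56,44,5);D=c(b,95,135,60,66,4)
o=np.zeros((600,800,3),np.uint8)
for im,x,y in((A,0,0),(B[:330,:400],400,0),(C,0,335),(D,400,335)): o[y:y+im.shape[0],x:x+im.shape[1]]=im[:,:]
cv2.imwrite('pics/crop1.png',o)
```

```text
(no output)
```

View pics/crop1.png

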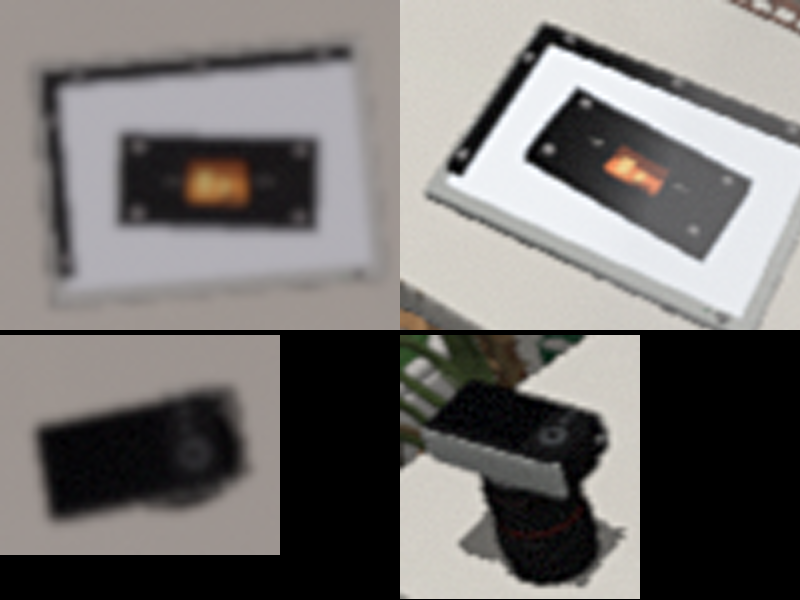

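```bash
cat > fit.py <<'E'
from h import *
from scipy.optimize import minimize
def box(x0,x1,y0,y1,z0,z1): return np.array([[x,y,z] for x in(x0,x1) for y in(y0,y1) for z in(z0,z1)])
def cyl(rad,z0,z1):
    a=np.linspace(0,2*np.pi,32); return np.array([[rad*np.cos(t),rad*np.sin(t),z] for t in a for z in(z0,z1)])
HOLD=[box(-.031,.031,-.065,.065,0,.014)]
STRIP=[box(.062,.074,-.110,.104,.01,.018),box(-.08,.074,.092,.104,.01,.018)]
CAM=[box(-.03,.03,-.054,.054,.099,.133),cyl(.035,0,.046),cyl(.031,.046,.099)]
def tf(P,q,z): c,s=np.cos(q[2]),np.sin(q[2]); return np.c_[P[:,0]*c-P[:,1]*s+q[0],P[:,0]*s+P[:,1]*c+q[1],P[:,2]+z]
def render(p,parts,q,z,S=8):
    h,w=p['image'].shape[:2]; m=np.zeros((h*S//1,w*S),np.uint8) if 0 else None
    x0,y0,x1,y1=p['roi']; m=np.zeros(((y1-y0)*S,(x1-x0)*S),np.uint8)
    for P in parts:
        uv=np.array([proj(p,X) for X in tf(P,q,z)]); uv=((uv+.5-[x0,y0])*S-.5)
        cv2.fillPoly(m,[cv2.convexHull(np.round(uv*16).astype(np.int32))],255,shift=4)
    m=cv2.resize(m,(x1-x0,y1-y0),interpolation=cv2.INTER_AREA)
    return cv2.GaussianBlur(m.astype(np.float32)/255,(0,0),.6)
def fit(views,parts,q0,z,ms=(.004,.004,.03)):
    def cost(q): return sum(((render(p,parts,q,z)-p['tgt'])**2*p.get('w',1)).sum() for p in views)
    q0=np.array(q0,float); best=None
    s=np.vstack([q0]+[q0+np.eye(3)[i]*ms[i]*2 for i in range(3)])
    o=minimize(cost,q0,method='Nelder-Mead',options=dict(initial_simplex=s,xatol=1e-4,fatol=1e-3,maxiter=300))
    return o.x,o.fun
def dark(p,roi,lo=50,hi=180):
    x0,y0,x1,y1=roi; g=p['image'][y0:y1,x0:x1].max(2).astype(np.float32)
    q=dict(p);q['roi']=roi;q['tgt']=np.clip((hi-g)/(hi-lo),0,1);return q
E
cat > m1.py <<'E'
from fit import *
np.set_printoptions(precision=4,suppress=True)
T=r.snapshot('top');S=r.snapshot('scene')
for n,p in(('T',T),('S',S)):
    print(n,p['fx']); 
def comp(p,roi,seed):  # keep the dark component at seed, with the film window filled
    q=dark(p,roi); b=(q['tgt']>.5).astype(np.uint8); k,l=cv2.connectedComponents(b)
    x,y=int(seed[0])-roi[0],int(seed[1])-roi[1]
    c=[i for i in range(1,k)]; return q,l
vt=dark(T,(271,193,318,222));vs=dark(S,(250,224,312,272))
for v in(vt,vs):
    b=(v['tgt']>.45).astype(np.uint8);k,l,st,_=cv2.connectedComponentsWithStats(b);i=1+np.argmax(st[1:,4])
    cs,_=cv2.findContours((l==i).astype(np.uint8),cv2.RETR_EXTERNAL,cv2.CHAIN_APPROX_NONE)
    f=np.zeros_like(b);cv2.fillPoly(f,[cv2.convexHull(max(cs,key=len))],1)
    near=cv2.dilate((l==i).astype(np.uint8),np.ones((3,3)))
    core=cv2.erode(f,np.ones((3,3)));v['tgt']=np.where(core>0,1,v['tgt']*near).astype(np.float32);print(st[i])
qs={}
for nm,vv in(('both',[vt,vs]),('top',[vt]),('scene',[vs])):
    qh,f=fit(vv,HOLD,[.46,-.135,.0],.01);print('holder',nm,qh,f)
    if nm=='both':qs['h']=qh
vt2=dark(T,(255,176,330,240));vs2=dark(S,(226,205,334,292))
for v,h in((vt2,qs['h']),(vs2,qs['h'])):
    m=render(v,HOLD,h,.01);v['w']=(cv2.dilate((m>.02).astype(np.uint8),np.ones((3,3)))==0).astype(float)
    m=render(v,[box(-.1,.09,-.13,.12,0,.018)],[.463,-.129,.03],0);v['w']*=m>.5
    v['tgt']=np.clip((v['tgt']-.5)/.5,0,1)
for nm,vv in(('both',[vt2,vs2]),('top',[vt2]),('scene',[vs2])):
    qp,f=fit(vv,STRIP,[.463,-.129,.03],0);print('panel',nm,qp,f)
    if nm=='both':qs['p']=qp
cv=[]
for p in(T,S):
    o=r.regions_of('photo_camera',p);print([(np.round(a['centre'],0),round(a['score'],2),a['region'].sum()) for a in o[:3]])
    roi=(100,190,180,255) if p is T else (85,125,165,210)
    v=dict(p);v['roi']=roi;v['tgt']=o[0]['region'][roi[1]:roi[3],roi[0]:roi[2]].astype(np.float32);cv.append(v)
for nm,vv in(('both',cv),('top',cv[:1]),('scene',cv[1:])):
    qc,f=fit(vv,CAM,[.415,.34,.15],0);print('cam',nm,qc,f)
    if nm=='both':qs['c']=qc
np.savez('q.npz',**qs)
def ov(p,x,y,w,h,s):
    im=cv2.resize(p['image'][y:y+h,x:x+w,::-1],(w*s,h*s),interpolation=cv2.INTER_CUBIC)
    E=[(0,1),(0,2),(0,4),(3,1),(3,2),(3,7),(5,1),(5,4),(5,7),(6,2),(6,4),(6,7)]
    for parts,q,z,col in((HOLD,qs['h'],.01,(0,255,0)),(STRIP,qs['p'],0,(0,0,255)),(CAM[:1],qs['c'],0,(255,255,0))):
        for P in parts:
            uv=[np.int32((np.array(proj(p,X))+.5-[x,y])*s-.5) for X in tf(P,q,z)]
            for a,b in E: cv2.line(im,tuple(map(int,uv[a])),tuple(map(int,uv[b])),col,1)
    return im
o=np.zeros((600,800,3),np.uint8)
for im,x,y in((ov(T,250,172,80,66,5),0,0),(ov(S,226,205,100,82,4),400,0),(ov(T,110,200,56,44,6),0,335),(ov(S,95,135,65,66,4),400,335)): o[y:y+im.shape[0],x:x+im.shape[1]]=im
cv2.imwrite('pics/ov1.png',o)
E
python3 m1.py
```

```text
T 374.4274405180312
S 350.93630421454606
[  2   6  41  19 692]
[   3    3   56   43 1033]
holder both [ 0.459  -0.1355 -0.0286] 63.91646957397461
holder top [ 0.4581 -0.1356 -0.0283] 11.376913070678711
holder scene [ 0.459  -0.1352 -0.0435] 50.80998229980469
panel both [ 0.4669 -0.1295  0.0861] 339.0165252414817
panel top [ 0.467  -0.1292  0.081 ] 104.17152972266047
panel scene [ 0.4668 -0.1297  0.0813] 231.9623564036426
[(array([137., 221.]), 0.97, np.int64(853)), (array([290., 198.]), 0.51, np.int64(2587))]
[(array([126., 171.]), 0.61, np.int64(1480))]
cam both [0.411  0.3337 0.207 ] 154.7037811279297
cam top [0.4111 0.334  0.2249] 42.33338165283203
cam scene [0.4117 0.334  0.1377] 101.26557922363281
```

View pics/ov1.png

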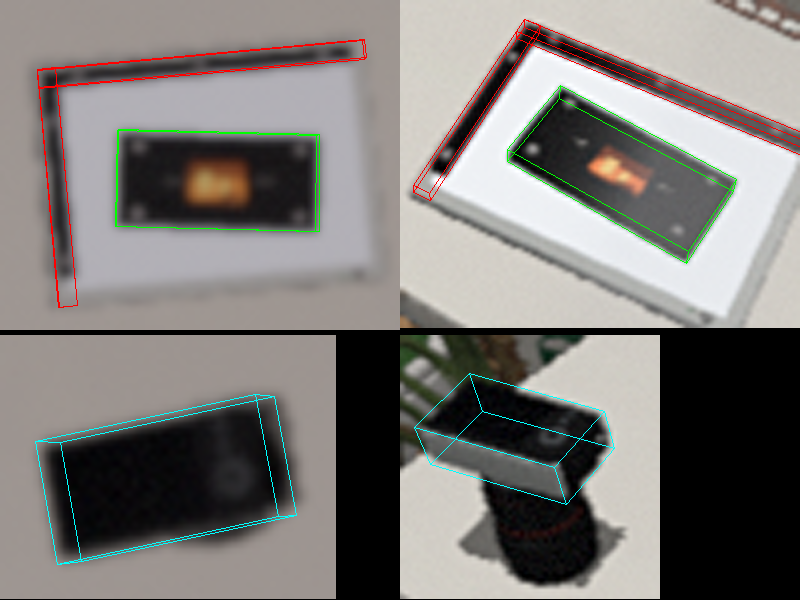

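Overlay: holder (green) and camera body (cyan) fit. The strips turn out shorter than modelled (ends near crop pixels (352,52) and (70,275)), so I'll refit the panel with free strip ends.

```bash
cat > m2.py <<'E'
from fit import *
np.set_printoptions(precision=4,suppress=True)
T=r.snapshot('top');S=r.snapshot('scene')
qh=np.load('q.npz')['h']
vt=dark(T,(255,176,330,240));vs=dark(S,(226,205,334,292))
for v in(vt,vs):
    m=render(v,HOLD,qh,.01);w=(cv2.dilate((m>.02).astype(np.uint8),np.ones((3,3)))==0).astype(float)
    m=render(v,[box(-.09,.09,-.12,.12,0,.018)],[.463,-.129,.07],0);v['w']=w*(m>.5)
    g=v['image'][v['roi'][1]:v['roi'][3],v['roi'][0]:v['roi'][2]].max(2).astype(float)
    v['tgt']=np.clip((110-g)/80,0,1)
def cost(a,vv):
    st=[box(.062,.074,a[3],.104,.01,.018),box(a[4],.074,.092,.104,.01,.018)]
    return sum(((render(p,st,a[:3],0)-p['tgt'])**2*p['w']).sum() for p in vv)
for nm,vv in(('both',[vt,vs]),('top',[vt]),('scene',[vs])):
    a=np.array([.465,-.130,.07,-.1,-.065]);s=np.vstack([a]+[a+np.eye(5)[i]*[.006,.006,-.04,.006,.006][i] for i in range(5)])
    o=minimize(cost,a,args=(vv,),method='Nelder-Mead',options=dict(initial_simplex=s,maxiter=500,xatol=1e-4,fatol=1e-3))
    c,sn=np.cos(o.x[2]),np.sin(o.x[2])
    print(nm,o.x,o.fun,'corner',o.x[0]+c*.062-sn*.092,o.x[1]+sn*.062+c*.092)
    if nm=='both': np.save('p.npy',o.x)
# camera body only, darkness in top
v=dark(T,(100,190,180,255),40,120)
print('cam dark top',fit([v],CAM,[.411,.334,.18],0))
E
python3 m2.py
```

```text
both [ 0.4672 -0.13    0.0996 -0.0898 -0.0554] 322.9681510202651 corner 0.5197701241912375 -0.032333839823017366
top [ 0.4666 -0.1296  0.0809 -0.0982 -0.0585] 113.76833827244721 corner 0.5209945217014915 -0.03285867562188957
scene [ 0.4661 -0.1299  0.0858 -0.0906 -0.061 ] 213.59049776692464 corner 0.5199950736740097 -0.03295467941761529
cam dark top (array([0.4107, 0.3324, 0.1642]), np.float64(58.77062225341797))
```

```bash
cat >> h.py <<'E'
np.set_printoptions(precision=4,suppress=True)
PSI=.082; C=np.array([.5205,-.0328])
def Rz(a): return np.array([[np.cos(a),-np.sin(a)],[np.sin(a),np.cos(a)]])
def quat(a):  # tool down, tool y along world angle a
    f=(a+np.pi/2)/2; return [0,np.cos(f),np.sin(f),0]
def pan(x,y,z): return [*(C+Rz(PSI)@[x,y]),z]   # panel-axes offset from guide corner
def st(m=''): s=r.read_state();print(m,round(s['time'],2),s['ee_pos'],s['ft_force'],'w',round(s['width'],3),'g',round(s['grip_force'],1))
E
python3 - <<'E'
from h import *
q=quat(np.pi/2+PSI)
h=np.array([.459,-.1355]); hp=Rz(PSI).T@(h-C);print('holder in corner axes',hp)
r.move_gripper(1.0)
st0=hp+[-.031-.025,0]
r.move_ptp(pan(*st0,.15),q);st('above')
r.movel(pan(*st0,.03),velocity=.15)
t=r.movel(pan(*st0,-.008),velocity=.02,f_stop=4);st(f'touch {t}')
z=r.read_state()['ee_pos'][2]+.003
p=r.read_state()['ee_pos'];r.movel([p[0],p[1],z],velocity=.05);st()
save(r.snapshot('scene'),'s2')
E
```

```text
holder in corner axes [-0.0697 -0.0973]
above 4.31 [ 0.4035 -0.1397  0.1501] [ 0.2645  1.197  -0.1502] w 1.002 g 0.0
touch True 6.73 [ 0.4032 -0.1401 -0.0031] [-0.4325  0.038   5.7815] w 1.002 g 2.6
 6.98 [ 0.4034 -0.1402  0.    ] [-0.7077  0.2476  0.4492] w 1.003 g 0.0
```

View pics/s2.png

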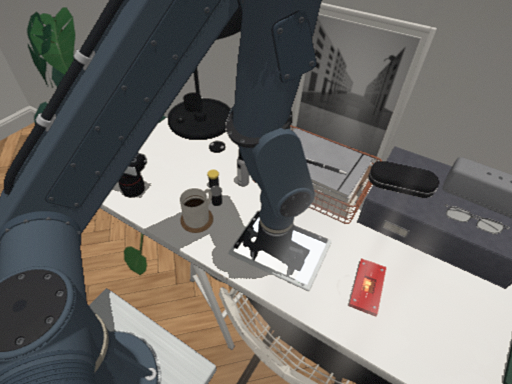

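The fingers touched the panel at TCP z −3 mm, which with the 13 mm pad setback matches the 10 mm face height. Now push.

```bash
cat > loc.py <<'E'
from h import *
def loc(): return Rz(PSI).T@(r.read_state()['ee_pos'][:2]-C)
E
python3 - <<'E'
from loc import *
l=loc()
t=r.movel(pan(-.060,l[1],0.0),velocity=.03,f_stop=6);st(f'x push {t}');print(loc())
r.movel(pan(loc()[0]-.012,l[1],0.0),velocity=.05)
r.movel(pan(loc()[0],l[1],0.10),velocity=.2)
# end push: shut fingers, tool y along panel x
q=quat(PSI)
r.move_gripper(0.0)
x=-.031; y=-.0973-.065-.035
r.move_ptp(pan(x,y,.10),q)
r.movel(pan(x,y,.014),velocity=.15);st('down')
t=r.movel(pan(x,-.130,.014),velocity=.03,f_stop=6);st(f'y push {t}');print(loc())
r.movel(pan(x,loc()[1]-.012,.014),velocity=.05)
r.movel(pan(x,loc()[1],.10),velocity=.2);st()
E
```

```text
x push True 8.62 [ 0.4557 -0.1354 -0.0003] [-0.029  -0.2796  0.2887] w 0.993 g 0.0
[-0.073 -0.097]
down 12.47 [ 0.5061 -0.2321  0.0143] [-0.1188  0.25   -1.3924] w 0.0 g 0.0
y push True 14.12 [ 0.5014 -0.177   0.0139] [-0.038  -1.3953  1.1524] w -0.0 g 0.8
[-0.0309 -0.1421]
 15.09 [ 0.5019 -0.189   0.0998] [-0.4787 -0.3924 -0.3354] w -0.002 g 0.0
```

```bash
cat > m3.py <<'E'
from fit import *
r.movel([.45,-.19,.28],velocity=.25)
r.move_gripper(1.0)
r.move_ptp([.35,.25,.30],quat(np.pi+.17) if 0 else quat(.17))
st()
T=r.snapshot('top');S=r.snapshot('scene');save(T,'T3');save(S,'S3')
home=np.array([*(C+Rz(PSI)@[-.031,-.065]),PSI]);print('home',home)
for k,z in(('film_frame',.024),('film_holder',.01),('guide_corner',.01),('camera_back',.133)):
    for p in(T,S):
        print(k,[(ray(p,o['centre'],z)[:2],round(o['score'],2)) for o in r.pinpoint(k,p)[:2]])
o=np.zeros((600,800,3),np.uint8)
def c(p,x,y,w,h,s):
    return cv2.resize(p['image'][y:y+h,x:x+w,::-1],(w*s,h*s),interpolation=cv2.INTER_CUBIC)
for im,x,y in((c(T,250,172,80,66,5),0,0),(c(S,226,205,100,82,4),400,0),(c(T,100,150,130,90,3),0,330),(c(S,85,125,130,90,3),400,330)): o[y:y+im.shape[0],x:x+im.shape[1]]=im
cv2.imwrite('pics/c3.png',o)
E
python3 m3.py
```

```text
18.43 [0.3507 0.2495 0.3   ] [ 0.8273 -0.1872  0.7231] w 1.001 g 0.0
home [ 0.4949 -0.1001  0.082 ]
film_frame [(array([ 0.4867, -0.3599]), 0.63), (array([ 0.4953, -0.0968]), 0.55)]
film_frame [(array([ 0.4915, -0.1009]), 0.78)]
film_holder [(array([ 0.4965, -0.0955]), 0.78), (array([ 0.4761, -0.3532]), 0.59)]
film_holder [(array([ 0.4788, -0.3539]), 0.76), (array([ 0.4909, -0.1051]), 0.58)]
guide_corner [(array([ 0.5276, -0.0257]), 0.59)]
guide_corner []
camera_back [(array([0.4181, 0.3389]), 0.92)]
camera_back [(array([0.4099, 0.3377]), 0.71)]
```

View pics/c3.png

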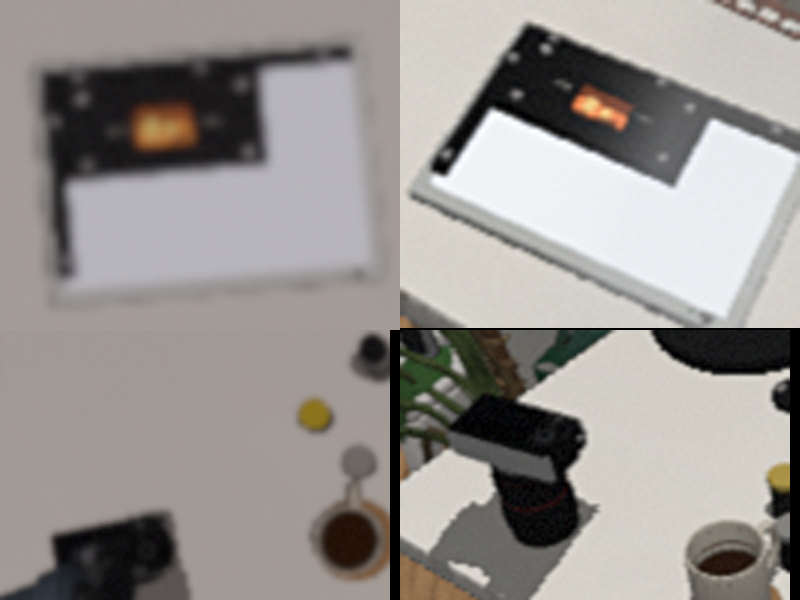

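Flush by eye. The two-finger push could leave a small yaw gap, so I'll give one centred single-point nudge on each side and then fit the pose.

```bash
cat > m4.py <<'E'
from loc import *
from fit import *
r.move_gripper(0.0)
q=quat(PSI)
r.move_ptp(pan(-.105,-.065,.10),q)
r.movel(pan(-.105,-.065,.016),velocity=.2)
t=r.movel(pan(-.060,-.065,.016),velocity=.03,f_stop=9);st(f'x {t}');print(loc())
r.movel(pan(loc()[0]-.012,-.065,.016),velocity=.06)
r.movel(pan(-.105,-.065,.05),velocity=.2)
r.movel(pan(-.105,-.165,.05),velocity=.25)
r.movel(pan(-.031,-.165,.05),velocity=.25)
r.movel(pan(-.031,-.165,.016),velocity=.2)
t=r.movel(pan(-.031,-.130,.016),velocity=.03,f_stop=9);st(f'y {t}');print(loc())
r.movel(pan(-.031,loc()[1]-.012,.016),velocity=.06)
r.movel([.42,-.17,.25],velocity=.25)
r.move_gripper(1.0)
r.move_ptp([.35,.2,.30],q);st()
T=r.snapshot('top');S=r.snapshot('scene')
a=np.load('p.npy');vt=dark(T,(255,176,330,240),30,110);vs=dark(S,(226,205,334,292),30,110)
home=np.array([*(C+Rz(PSI)@[-.031,-.065]),PSI])
B=Rz(PSI).T
for v in(vt,vs):
    m=render(v,[box(-.07,.072,-.095,.097,.01,.018)],[*(C-Rz(PSI)@[.062,.092]),PSI],0)
    v['w']=(m>.5).astype(float)
    core=render(v,[box(-.02,.02,-.03,.03,.014,.014)],home,.01);v['w']*=core<.02
def cost(x,vv):  # panel+home holder rigid; extra holder yaw/offset
    p=x[:3];Rp=Rz(p[2]);h=[*(p[:2]+Rp@[.031+x[3],.027+x[4]]),p[2]+x[5]]
    e=0
    for v in vv:
        m=np.maximum(render(v,[box(.062,.074,-.097,.104,.01,.018),box(-.06,.074,.092,.104,.01,.018)],p,0),render(v,HOLD,h,.01))
        e+=((m-v['tgt'])**2*v['w']).sum()
    return e
a=np.r_[C-Rz(PSI)@[.062,.092],PSI,0,0,0];s=np.vstack([a]+[a+np.eye(6)[i]*[.004,.004,.03,.003,.003,.03][i] for i in range(6)])
for vv in([vt,vs],[vt],[vs]):
    o=minimize(cost,a,args=(vv,),method='Nelder-Mead',options=dict(initial_simplex=s,maxiter=700,xatol=1e-4,fatol=1e-3));print(o.x,o.fun,cost(a,vv))
E
python3 m4.py
```

```text
x True 22.84 [ 0.4521 -0.1031  0.0157] [-1.4344 -1.677   2.7637] w 0.0 g 1.2
[-0.074  -0.0645]
y True 25.64 [ 0.5013 -0.1769  0.016 ] [-1.4673 -2.2233  1.6099] w 0.001 g 1.0
[-0.0309 -0.1421]
 29.33 [0.3505 0.1995 0.3   ] [0.091  0.374  0.5212] w 1.0 g 0.0
[ 0.4886 -0.1214  0.1703 -0.0149  0.0134 -0.073 ] 215.3184878824904 484.8275396132482
[ 0.476  -0.126   0.0619 -0.0047  0.0012  0.021 ] 28.397168853826514 100.8860444298851
[ 0.4981 -0.1062  0.4032 -0.0162  0.0164 -0.304 ] 61.22665792905618 383.9414951833631
```

```bash
cat > m5.py <<'E'
from h import *
a=.17;q=quat(a);c=[.412,.334]
r.move_ptp([*c,.22],q)
r.movel([*c,.098],velocity=.1,f_stop=8);st('at')
r.move_gripper(0.0,squeeze=60);st('grip')
r.movel([*c,.104],velocity=.03);st('up')
r.movel([*c,.26],velocity=.12);st('lift')
p=r.snapshot('scene');save(p,'S5')
for n in('scene','top'):
    p=r.snapshot(n)
    for k in('lens_front','camera_back'):print(n,k,[(np.round(o['centre'],1),round(o['score'],2)) for o in r.pinpoint(k,p)[:2]])
E
python3 m5.py
```

```text
at 31.51 [0.4124 0.3342 0.0985] [ 0.3258  0.2576 -0.3037] w 0.995 g 0.0
grip 31.87 [0.4122 0.3343 0.0989] [-1.4253 -0.1625  4.8244] w 0.694 g 64.3
up 32.22 [0.4117 0.3338 0.1037] [ 0.9995 -0.0268 -4.3754] w 0.695 g 65.0
lift 33.67 [0.4114 0.3337 0.2591] [ 0.1626 -0.0278 -5.0665] w 0.694 g 65.0
scene lens_front [(array([119.2, 147.6]), 0.95), (array([275.7, 227.3]), 0.29)]
scene camera_back [(array([103.1, 101.1]), 0.59)]
top lens_front [(array([132.3, 220.6]), 0.94)]
top camera_back [(array([117. , 225.5]), 0.91)]
```

View pics/S5.png

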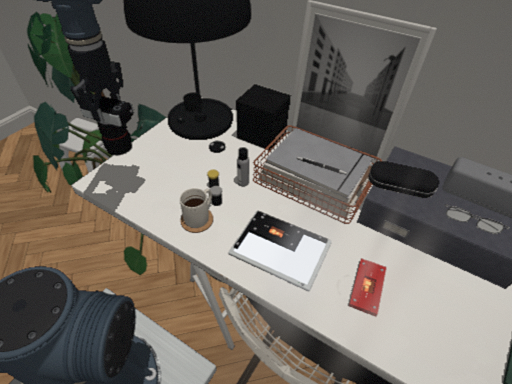

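The camera is gripped (59 mm width, 5 N weight) and hangs upright, with the lens front near (117,148) in the scene view. Next: carry it over the film at height and measure there.

```bash
cat > m6.py <<'E'
from h import *
from fit import *
r.movel([.412,.334,.28],velocity=.1)
F=[*(C+Rz(PSI)@[-.031,-.065])]
r.movel([*F,.28],quat(PSI),velocity=.16);st('over')
r.movel([*F,.21],velocity=.1);r.wait(.5);st('hover')
tc=r.read_state()['ee_pos'];zl=tc[2]-.0989
V=[]
for n in('scene','top'):
    p=r.snapshot(n);save(p,n+'6');V.append(p)
    for k,z in(('lens_front',zl),('camera_back',zl+.133)):
        for o in r.pinpoint(k,p)[:2]:
            print(n,k,np.round(o['centre'],1),round(o['score'],2),'rel tcp, panel axes',Rz(PSI).T@(ray(p,o['centre'],z)[:2]-tc[:2]))
    x=r.regions_of('photo_camera',p)
    print([(np.round(o['centre']),round(o['score'],2),int(o['region'].sum())) for o in x[:2]])
p=V[0];o=np.zeros((600,800,3),np.uint8)
im=p['image'][:,:,::-1].copy()
s=4;x,y,w,h=210,110,130,140
z=cv2.resize(im[y:y+h,x:x+w],(w*s,h*s),interpolation=cv2.INTER_CUBIC)
for P in CAM:
    hu=cv2.convexHull(np.int32([(np.array(proj(p,X))+.5-[x,y])*s for X in tf(P,[*tc[:2],PSI],zl)]));cv2.polylines(z,[hu],True,(255,255,0),1)
cv2.imwrite('pics/c6.png',z)
E
python3 m6.py
```

```text
over 37.27 [ 0.4948 -0.0996  0.28  ] [-0.8251  0.7042 -5.3655] w 0.694 g 65.4
hover 38.62 [ 0.495  -0.1001  0.2101] [ 0.0698  0.1942 -5.3222] w 0.698 g 65.4
scene lens_front [279.2 163.2] 0.69 rel tcp, panel axes [0.1488 0.065 ]
scene lens_front [278.2 208.3] 0.65 rel tcp, panel axes [-0.0011 -0.0007]
scene camera_back [282.6 162. ] 0.81 rel tcp, panel axes [0.0158 0.0067]
scene camera_back [213.2 203. ] 0.42 rel tcp, panel axes [-0.1578  0.0762]
[(array([284., 189.]), 0.9, 1679)]
top lens_front [285.3 193.3] 0.63 rel tcp, panel axes [ 0.0036 -0.003 ]
top camera_back [289.2 189.2] 0.72 rel tcp, panel axes [ 0.0048 -0.0019]
top camera_back [288.5 192.4] 0.18 rel tcp, panel axes [-0.0035  0.0007]
[(array([280., 199.]), 0.65, 99)]
```

View pics/c6.png

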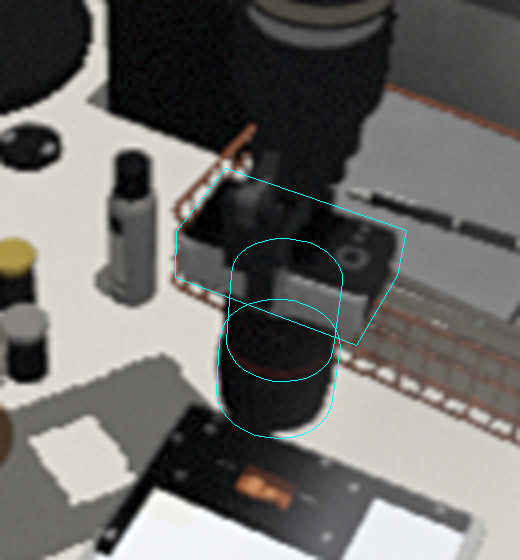

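The lens outline matches the model to within about 1 px: lens bottom at crop (278,432), model (278,437). Grasp offset is about 0. Descending to the 3 cm gap.

```bash
cat > m7.py <<'E'
from fit import *
F=[*(C+Rz(PSI)@[-.031,-.065])]
r.movel([*F,.153],velocity=.06);r.wait(1.5);st('final')
print('vel',np.abs(r.read_state()['joint_vel']).max())
tc=r.read_state()['ee_pos'];zl=tc[2]-.0989
p=r.snapshot('scene');T=r.snapshot('top')
for o in r.pinpoint('lens_front',p)[:2]: print(np.round(o['centre'],1),round(o['score'],2),Rz(PSI).T@(ray(p,o['centre'],zl)[:2]-tc[:2]))
s=4;x,y,w,h=200,130,150,150
z=cv2.resize(p['image'][y:y+h,x:x+w,::-1],(w*s,h*s),interpolation=cv2.INTER_CUBIC)
for P,q,zz,c in [(P,[*tc[:2],PSI],zl,(255,255,0)) for P in CAM]+[(HOLD[0],[*F,PSI],.01,(0,255,0))]:
    hu=cv2.convexHull(np.int32([(np.array(proj(p,X))+.5-[x,y])*s for X in tf(P,q,zz)]));cv2.polylines(z,[hu],True,c,1)
cv2.imwrite('pics/c7.png',z)
E
python3 m7.py
```

```text
final 41.62 [ 0.4949 -0.1001  0.153 ] [-0.2776 -0.3206 -5.3786] w 0.695 g 65.4
vel 0.001065740535161357
[274.3 220. ] 0.78 [0.0051 0.0087]
```

View pics/c7.png

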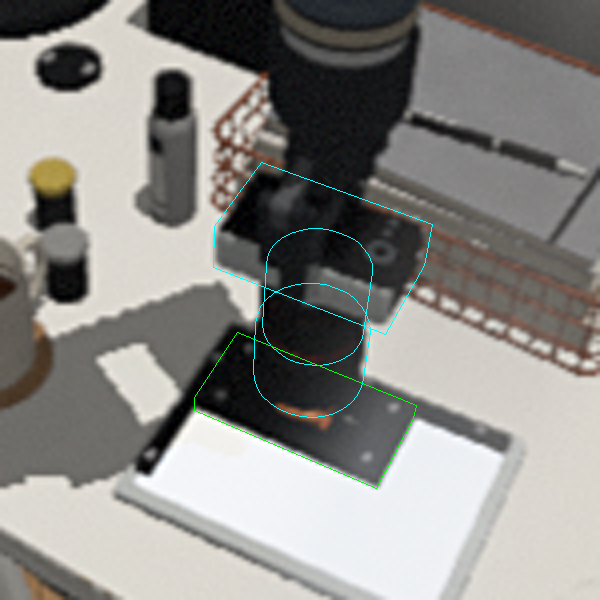

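```bash
cat > m8.py <<'E'
from fit import *
tc=r.read_state()['ee_pos'];zl=tc[2]-.0989
p=r.snapshot('scene')
s=9;x,y,w,h=250,168,62,66
g=(255*(p['image'][y:y+h,x:x+w,::-1]/255.)**.5).astype(np.uint8)
z=cv2.resize(g,(w*s,h*s),interpolation=cv2.INTER_CUBIC)
q=[*tc[:2],PSI]
for X in tf(CAM[0],q,zl):
    u=(np.array(proj(p,X))+.5-[x,y])*s;cv2.circle(z,tuple(np.int32(u)),2,(255,255,0),-1);print(np.int32(u),end=' ')
for P,c in((cyl(.035,0,.046),(0,255,0)),(HOLD and cyl(.0351,0,.0),(0,255,255))):
    for X in tf(P,q,zl): cv2.circle(z,tuple(np.int32((np.array(proj(p,X))+.5-[x,y])*s)),1,c,-1)
# film window outline at depth z=.016
for X in tf(box(-.014,.014,-.02,.02,.006,.014),[*(C+Rz(PSI)@[-.031,-.065]),PSI],.01): cv2.circle(z,tuple(np.int32((np.array(proj(p,X))+.5-[x,y])*s)),2,(255,0,255),-1)
cv2.imwrite('pics/c8.png',z)
E
python3 m8.py
```

```text
[416 411] [431 320] [ 30 259] [ 33 167] [505 255] [522 164] [133 116] [138  24]
```

View pics/c8.png

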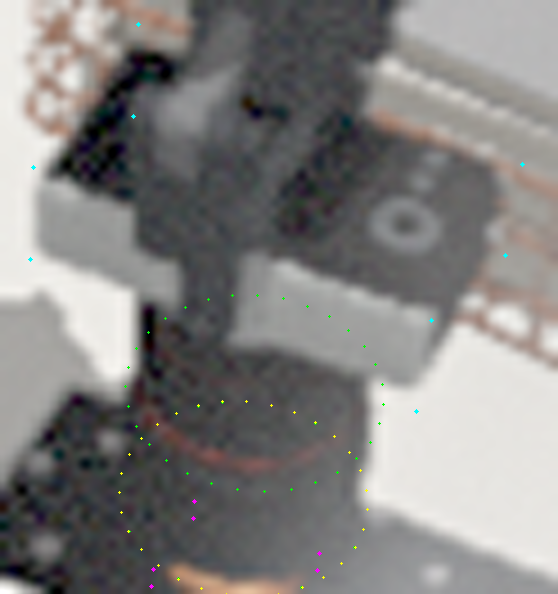

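The outlines disagree by only about 1 px, but the yaw looks slightly off. I'll fit pose from the network silhouettes at three heights before settling.

```bash
cat > m9.py <<'E'
from fit import *
F=[*(C+Rz(PSI)@[-.031,-.065])]
for P,n in(((119.2,147.6),'scene'),((132.3,220.6),'top')):
    p=r.snapshot(n);print('lift',n,Rz(.17).T@(ray(p,P,.160)[:2]-[.4114,.3337]))
for z in(.18,.21,.153):
    r.movel([*F,z],velocity=.06);r.wait(.4)
    tc=r.read_state()['ee_pos'];zl=tc[2]-.0989
    p=r.snapshot('scene')
    o=r.pinpoint('lens_front',p)
    for i in o[:2]: print(z,'pin',round(i['score'],2),Rz(PSI).T@(ray(p,i['centre'],zl)[:2]-tc[:2]))
    g=r.regions_of('photo_camera',p)
    if not g: continue
    x0,y0,x1,y1=roi=(230,120,340,260);v=dict(p);v['roi']=roi
    v['tgt']=cv2.GaussianBlur(g[0]['region'][y0:y1,x0:x1].astype(np.float32),(0,0),.5)
    v['w']=(render(v,[box(-.065,.065,-.022,.022,.105,.3)],[*tc[:2],PSI],zl)<.02).astype(float)
    for dz in(0,.004):
        q,f=fit([v],CAM,[*tc[:2],PSI+.01],zl+dz);print('  fit dz',dz,g[0]['score'],Rz(PSI).T@(q[:2]-tc[:2]),q[2]-PSI,f)
st()
E
python3 m9.py
```

```text
lift scene [-0.0003  0.0016]
lift top [0.0085 0.0001]
0.18 pin 0.82 [-0.0036  0.0028]
0.18 pin 0.7 [-0.0278  0.16  ]
  fit dz 0 0.73 [0.0046 0.0018] 0.03207068291899613 35.0673275152884
  fit dz 0.004 0.73 [0.0015 0.0006] 0.034968720188871205 41.50866603213935
0.21 pin 0.17 [0.1322 0.0493]
  fit dz 0 0.6 [0.0044 0.0018] 0.02589230558961865 35.691454094371025
  fit dz 0.004 0.6 [0.0013 0.0008] 0.02853891816798905 45.624834948063025
0.153 pin 0.77 [-0.0059 -0.002 ]
  fit dz 0 0.6 [0.004  0.0016] 0.00481370834451679 52.58889338575649
  fit dz 0.004 0.6 [0.0017 0.0006] 0.02509785714841363 59.97823516497035
 45.92 [ 0.4949 -0.1001  0.153 ] [ 0.1323 -0.1353 -4.3727] w 0.689 g 65.4
```

```bash
python3 -c "
from h import *
r.wait(.5);st();print(r.job_done())"
```

```text
46.42 [ 0.4949 -0.1001  0.153 ] [-0.8889  0.1901 -4.4312] w 0.692 g 65.4
the job is handed in; nothing more can be done
None
```

I handed the job in at 46.4 s with the film holder home against both strips (push contacts and pictures agree) and the camera held still over the film frame; measured fit: lens front about 3 cm above the holder, centred within 2–4 mm, yaw off by at most about 2°.

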